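Open the resin curing box and lay the mosaic block face up

ROBOT

A 6-joint arm with a two-finger parallel gripper is mounted at the origin on the work surface; the furniture and walls round the work are solid. World frame = base frame: x ahead of the robot, y to its left, z up, the work surface at z = 0. Lengths are in mm, angles in rad, forces in N, time in s.
With the tool pointing down it reaches from about 375 to 925 mm from the base axis. Payload 5.7 kg.
Tool frame: the origin (TCP) lies on the centre line of the jaws, within the pads' length; the fingertips stand 22 mm ahead of it and the grasp point (between the pads) lies 3 mm ahead of it (bot.tip_reach is the distance from the TCP to the fingertips, in mm); z points along the fingers, y is the line along which they close (so a half turn about z gives the same grasp; the last joint's range is limited). The gripper opens to 88 mm and grips with 3 to 60 N. Pads are 20 mm wide; open, the fingers measure 115 mm over their backs; the gripper's body (75 mm by 178 mm) begins 61 mm behind the grasp point.
Start: joints at [1.214, 0.359, 1.51, -0, 1.272, -0.115], TCP at [143.665, 582.516, 244.623] pointing down, gripper open.
Joint ranges: [-2.97, 2.97], [-1.01, 2.36], [0.21, 2.38], [-0.96, 4.11], [0.2, 2.71], [-2.98, 2.98]. Speed limits (rad/s): [2.39, 2.39, 3.14, 3.14, 3.14, 3.14].

INTERFACE

Orientations are given as a rotation vector (axis times angle).
In Python, from rig import sensors, viewer, ticket, models, bot gives the robot as it stands.
- The arm moves only by the tool move_arm, never from a script. Its argument "steps" is a list that holds one entry, the list of rows, each a list of 4 numbers: the shift along the world's x, y, z in mm, then the turn about the world's z in degrees. In form: [[[x, y, z, roll], ...]]. A call has 1 to 12 rows; each row is the pose to reach, as a shift and turn from the pose commanded when the call began; what a row does not reach only later rows make up. A row lasts 1/8 s, in which the tool goes at most 62.5 mm and 10.7 degrees, less where a joint would pass 70% of its speed; a pose out of reach is approached as far as the arm can. A call with a gripper value outside its range is refused whole. "fingers" is the opening, from 0 (shut) to 1 (fully open), set as the call begins (left out, the last holds). The fingers move at their own pace and stop on an object; the grip force is fixed at half the most. Time passes only in rows, so rows that repeat a pose let the fingers close. It gives the time, the measured TCP pose, the force, the opening and the grip force at its end, in the units of the state.
- sensors.read_state(): the state, without advancing time (a new reading comes with each control period).
- viewer.get_image(name): name is "side" or "top" or "wrist"; returns a dict with "pixels" (480x640x3 uint8, red, green, blue), "fx", "fy", "cx", "cy" (pixels), "rvec" (rotation vector, rad) and "tvec" (3), from world to camera coordinates, as OpenCV has them; the wrist camera has in their place "T_tool_cam" (4x4, takes a point from camera to tool coordinates, whose origin is the TCP and whose axes are the flange's). Camera axes: x right, y down, z forward; pixel columns grow to the right and rows downward; lengths in mm; the calibration is good to about 2 mm. The wrist camera is an equidistant fisheye: a pixel r from the principal point sees the ray r / f radians off the axis. A picture is of the moment at which its call begins: read the wrist's pose just before it. There is no depth.
- ticket.job_done(): hands the job in; it is judged then, once.
Trained networks look in the newest picture that a camera, given by its name, has taken for a name from the list of things; names that differ only in an ending like _2 or _b are one class to them, and where a whole thing is asked for, a point or a joint stands for the part that bears it (a point fixed in the world has none). Each returns a list of dicts, best first, with "confidence" (0 to 1); they miss things now and then, are a little off and sometimes report something else, mostly with a low value. They report only what shows in the picture. A call takes as long as a camera call.
- models.find_in(camera, label): "bbox" ([left, top, right, bottom] in pixels, round what is visible of it).
The state is a dict: "clock": time; "joint_positions": joint angles; "qvel": joint speeds; "joint_efforts": joint torques, N m; "position": TCP position; "orientation": TCP orientation; "wrist_force": force on the tool from outside, world axes, zero at the start; "torque": the same for the moment, N m; "finger_gap": opening from 0.0 (shut) to 1.0 (fully open); "grasp_force": force on a finger pad.
Only numpy, scipy, OpenCV 4.12 (cv2) and the standard library are available. Lean on these libraries where they do the work, as an engineer would, in place of code of your own. Each camera call takes 0.05 s, during which the arm holds its last target. There are 200 camera calls.

TASK

Pry the lid of the resin curing box up by its front lip and swing it back as far as it goes, until it rests against its rear stop, without forcing it. Then tip the mosaic block that stands on edge inside over onto its back, so that its tiled face looks up for the next coat of resin; leave it lying flat in the box with the lid fully open. Do not shift or knock over the cups, the dropper bottles and the tweezers round the box.

Things in the scene. Friction and masses are not known exactly. Their poses are not given: they have to be found in the camera images.
- curing_box: White open-topped UV curing box, 172 mm deep (x) by 232 mm wide (y), fixed; walls 6 mm thick, tops 70 mm above the table; inner floor (rubber mat) 10 mm above the table, inside 160 x 220 mm. Origin: centre of its underside. x points from the lip to the hinge (the lip faces the robot's right), y to the left seen from the lip; outer face of the front wall at x = -86 mm.
- lid (a joint): Angle of the flat grey lid, rad: 0 shut, 1.92 (110 degrees) against the rubber pads of its rear stop. Lid 172 x 232 x 14 mm, 0.5 kg, underside 71 mm above the table when shut. Stiff hinge (0.2 N m friction): let go below about 1.1 rad it falls shut, above that it stays where left. Lifting at the lip takes 3 to 4 N; keep under 20 N against the stop.
- lid_lip (a point): Middle of the front edge of the lid's finger lip, on its underside. The lip juts out 14 mm from the front wall, is 90 mm wide, 5 mm thick and flush with the lid's underside; 71 mm above the table when shut, with free space under it. It moves with the lid, 186 mm from the hinge line.
- hinge_line (a point): Middle of the lid's hinge line (which runs along the box's y), at the box's x = +86 mm and 71 mm above the table. Fixed to the box.
- mosaic_block: Wooden block 34 x 90 x 48 mm (x, y, z), 0.13 kg, inside the box under the lid, standing on a 34 x 90 mm face. Origin: centre of that face. Its x axis points out of its tiled face, which at the start is upright and looks to the lip side of the box, turned up to 0.8 rad either way. Its back (x = -17 mm) must end up below. Pushed level near its top edge it tips over on the mat rather than slides.
- tiled_face (a point): Centre of the block's tiled 90 x 48 mm face (framed by a narrow wooden rim, set with small square glass and ceramic tiles), 17 mm out along the block's x and 24 mm up its z.
- chip_cup: Bystander: small clear portion cup of glass chips, 71 mm across, 34 mm high, between the box and the robot. Origin: centre of its underside.
- ink_bottle: Bystander: small dropper bottle, 28 mm across, 85 mm high, by the far end of the box's lip side, clear of the lip. Origin: centre of its underside.
- red_bottle: Bystander: second dropper bottle, 28 mm across, 85 mm high, behind the hinge side of the box. Origin: centre of its underside.
- dark_cup: Bystander: small clear portion cup of dark chips, 71 mm across, 26 mm high, behind the hinge side of the box. Origin: centre of its underside.
- tweezers: Bystander: steel tweezers 122 mm long, 9 mm high, lying on the table in front of the lip. Origin: centre of their underside.

How it is judged (in metres and radians):
On the way, in this order (a step that is already met when the one before it is completed fails the run):
1. the lid has been swung fully open, against its stop (value of joint lid above 1.86 rad), for 0.2 s.
2. the block has been tipped onto its back, tiled face up (angle between mosaic_block's own x axis and vertical below 0.1 rad), for 0.2 s.
At the end, for the whole second after the job is handed in: The lid is open to within 0.06 rad of its stop (joint above 1.86 rad); the block lies at rest flat on the inner floor of the box with its tiled face up (within 0.08 rad of level) (value of joint lid above 1.86 rad and angle between mosaic_block's own x axis and vertical below 0.08 rad and z of tiled_face in the frame of curing_box below 0.05 m and x of tiled_face in the frame of curing_box between -0.08 and 0.08 m and y of tiled_face in the frame of curing_box between -0.11 and 0.11 m and linear speed of mosaic_block below 0.02 m/s); the robot touches nothing.
It fails at once if a cup, a dropper bottle or the tweezers shifted by more than 3 cm or a bottle or cup knocked over (distance of any of chip_cup, ink_bottle, dark_cup, tweezers, red_bottle from where it was at the start of the episode above 0.03 m or angle between any of chip_cup, ink_bottle, red_bottle, dark_cup's own z axis and vertical above 0.6 rad).
It fails at once if the lid forced: pushed with more than 50 N (contact force between any of the fingers, the arm and lid above 50 N).
It also fails if it takes over 48 s, if anything falls off the work surface, if the arm or the gripper's body presses on something with over 40 N, if the wrist force passes 120 N, or if a joint passes its speed limit or range.

## Working session

There is one attempt and no reset: what is moved stays moved. The work goes in short steps, Python scripts to look and compute and a tool call to move; the robot and the scene stay as the last step left them, time stands still between calls to the robot, and variables do not carry over. Pictures are saved under pics/ and viewed, at most 10 in all, crops included, and the job is handed in when it is done.

Besides the shell and the picture viewer there is one more tool, called as name(argument=value, ...) on one line, values as JSON. move_arm: Moves the arm, as the interface text tells. Its arguments: {"type":"object","properties":{"steps":{"type":"array"},"fingers":{"type":"number"}},"required":["steps"]}

```bash
mkdir -p pics
python3 - <<'E'
from rig import sensors, viewer, models, bot
import cv2,numpy as np,pickle
s=sensors.read_state();print(s)
d={}
for c in ("side","top","wrist"):
    im=viewer.get_image(c);d[c]=im;cv2.imwrite(f"pics/{c}0.png",im["pixels"][:,:,::-1])
    print(c,{k:np.round(v,3).tolist() for k,v in im.items() if k!="pixels"})
    for l in ("curing_box","lid","lid_lip","mosaic_block","chip_cup","ink_bottle","red_bottle","dark_cup","tweezers"):
        r=models.find_in(c,l)
        print(l,[(np.round(x["bbox"]).tolist(),round(x["confidence"],2)) for x in r[:2]])
pickle.dump(d,open("d0.pkl","wb"))
E
```

```text
{'clock': 0.0, 'joint_positions': array([ 1.21389716e+00,  3.59508342e-01,  1.51140549e+00, -3.57096862e-05,
        1.27252067e+00, -1.15087001e-01]), 'qvel': array([-0.00119874, -0.00056047,  0.00049285, -0.00059442,  0.00165184,
        0.00014978]), 'joint_efforts': array([-7.64974830e-04, -5.15382457e+01, -2.70729715e+01,  6.76911254e-02,
        3.50087578e-02, -1.74089796e-04]), 'position': array([143.4616527 , 581.92982255, 243.81783742]), 'orientation': array([-3.78848405e-01, -3.11826444e+00,  2.82515425e-03]), 'wrist_force': array([-0.86592552,  0.5878302 , -0.25685613]), 'torque': array([0.02218617, 0.03158319, 0.00529389]), 'grasp_force': 0.0, 'finger_gap': 0.997167874816749}
side {'fx': 485.582, 'fy': 485.582, 'cx': 318.746, 'cy': 239.181, 'rvec': [0.491, -2.713, 1.199], 'tvec': [560.253, 94.605, 863.255]}
curing_box [([229.0, 204.0, 401.0, 354.0], 0.61)]
lid [([231.0, 207.0, 404.0, 328.0], 0.63)]
lid_lip [([233.0, 204.0, 403.0, 325.0], 0.81)]
mosaic_block []
chip_cup [([388.0, 290.0, 437.0, 336.0], 0.65)]
ink_bottle [([304.0, 191.0, 312.0, 211.0], 0.57)]
red_bottle [([
[... 380 characters left out ...]
g_box [([208.0, 147.0, 375.0, 318.0], 0.78)]
lid []
lid_lip [([220.0, 147.0, 376.0, 321.0], 0.71)]
mosaic_block []
chip_cup [([270.0, 315.0, 316.0, 358.0], 0.61)]
ink_bottle [([389.0, 178.0, 405.0, 201.0], 0.86)]
red_bottle [([205.0, 148.0, 222.0, 173.0], 0.52)]
dark_cup [([174.0, 194.0, 215.0, 242.0], 0.71)]
tweezers [([396.0, 277.0, 410.0, 348.0], 0.74)]
wrist {'fx': 371.648, 'fy': 371.648, 'cx': 326.102, 'cy': 238.287, 'T_tool_cam': [[-0.0, -0.953, -0.303, 82.801], [1.0, -0.0, -0.0, 0.089], [0.0, -0.303, 0.953, -140.602], [0.0, 0.0, 0.0, 1.0]]}
curing_box [([188.0, 436.0, 205.0, 449.0], 0.5)]
lid []
lid_lip []
mosaic_block []
chip_cup []
ink_bottle []
red_bottle []
dark_cup []
tweezers []
```

View pics/top0.png

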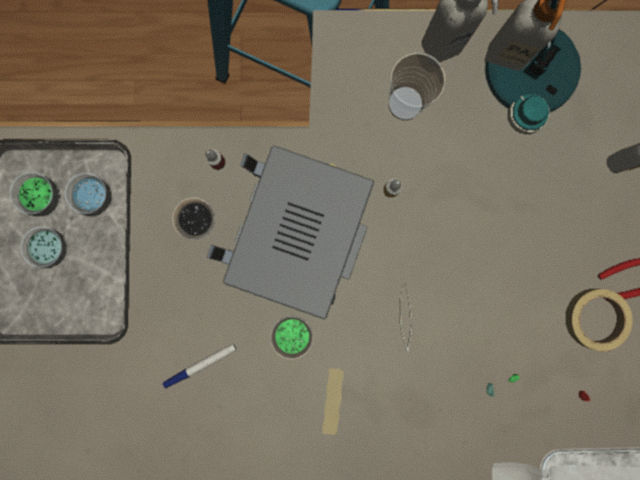

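View pics/side0.png

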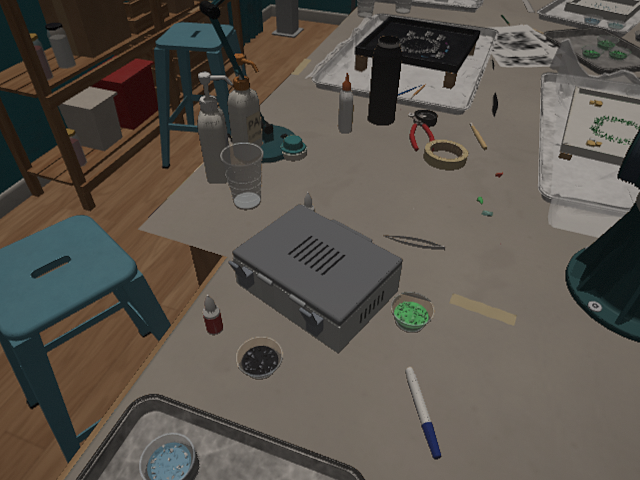

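The top view shows the shut lid with corners at about (272,147), (373,181), (326,318) and (224,283). The lip is on the right at about (355,250), the ink bottle at (393,187), the tweezers at (405,315), and the green chip cup at (292,337). The side view shows the same lid with corners at about (303,205), (403,262), (340,327) and (233,252).

```bash
cat > h.py <<'E'
import numpy as np,cv2,pickle
from scipy.optimize import least_squares
def K(im): return np.array([[im["fx"],0,im["cx"]],[0,im["fy"],im["cy"]],[0,0,1.]])
def proj(im,P): return cv2.projectPoints(np.float64(P).reshape(-1,3),np.float64(im["rvec"]),np.float64(im["tvec"]),K(im),None)[0][:,0]
def back(im,uv,z):
    R=cv2.Rodrigues(np.float64(im["rvec"]))[0];C=-R.T@np.float64(im["tvec"]).ravel()
    d=R.T@np.linalg.inv(K(im))@[*uv,1];return C+d*(z-C[2])/d[2]
def b2w(p,q): c,s=np.cos(p[2]),np.sin(p[2]);q=np.atleast_2d(q).astype(float);return np.c_[p[0]+c*q[:,0]-s*q[:,1],p[1]+s*q[:,0]+c*q[:,1],q[:,2]]
def w2b(p,w): c,s=np.cos(p[2]),np.sin(p[2]);d=np.array(w[:2])-p[:2];return np.array([c*d[0]+s*d[1],-s*d[0]+c*d[1],w[2] if len(w)>2 else 0])
E
python3 - <<'E'
from h import *
d=pickle.load(open("d0.pkl","rb"));t,s=d["top"],d["side"]
# box frame corners of lid top z=85: hinge(+86)/lip(-86); y left seen from lip
C=[[86,-116,85],[-86,-116,85],[-86,116,85],[86,116,85]]
ut=np.array([[272,147],[373,181],[326,318],[224,283]]);
us=np.array([[233,252],[303,205],[403,262],[340,327]])
print([back(t,u,85).round() for u in ut])
# y sign: box x ~ world left(+y) -> box y ~ world -x : corner nearest robot is +116
f=lambda p:np.r_[(proj(t,b2w(p,C))-ut).ravel(),(proj(s,b2w(p,C))-us).ravel()]
r=least_squares(f,[520,200,1.3]);p=r.x;print(p,r.fun.round(1))
np.save("box.npy",p)
print("lip",b2w(p,[-100,0,71]),"hinge",b2w(p,[86,0,71]))
for n,uv,z in (("chip",(292,337),30),("ink",(393,187),50),("red",(214,157),50),("dark",(194,218),24),("tw",(405,315),5),("twA",(405,283),5),("twB",(408,350),5)):
    w=back(t,uv,z);print(n,w.round(),w2b(p,w).round())
E
```

```text
[array([664., 233.,  85.]), array([610.,  74.,  85.]), array([397., 148.,  85.]), array([451., 306.,  85.])]
[529.06765424 192.40061607   1.22709761] [-1.  -2.2  1.4  0.7 -1.7  4.1 -4.2  1.3 -1.8 -1.1 -3.3 -2.5  2.1 -2.8
  0.6 -3.9]
lip [[495.37047533  98.24914166  71.        ]] hinge [[558.0472281  273.37088406  71.        ]]
chip [361. 203.  30.] [-47. 162.  30.]
ink [606.  38.  50.] [-119. -124.   50.]
red [655. 330.  50.] [172. -72.  50.]
dark [557. 368.  24.] [175.  33.  24.]
tw [395.  13.   5.] [-214.   66.    5.]
twA [449.  12.   5.] [-197.   15.    5.]
twB [336.   8.   5.] [-239.  120.    5.]
```

move_arm(steps=[[[30,-48,0,-8],[60,-95,0,-16],[90,-142,0,-24],[120,-190,0,-32],[150,-237,0,-40],[180,-285,0,-48],[210,-332,0,-56],[240,-380,0,-64],[270,-427,0,-72],[300,-475,0,-80],[325,-515,0,-88],[338,-533,0,-95]]], fingers=0)

```text
clock: 3.0
position: [483.1, 47.2, 244.8]
orientation: [2.561, 1.819, 0.001]
wrist_force: [-0.7, -0.5, -0.0]
finger_gap: 0.005
grasp_force: 0.0
```

move_arm(steps=[[[0,0,-60,0],[0,0,-120,0],[0,0,-170,0],[0,0,-182,0],[5,14,-182,0],[8,24,-182,0],[10,29,-182,0],[10,29,-182,0]]])

```text
clock: 4.0
position: [492.6, 79.2, 63.7]
orientation: [2.553, 1.828, 0.003]
wrist_force: [0.8, 0.5, 0.0]
finger_gap: 0.004
grasp_force: 0.0
```

Run:
```python
from rig import sensors, viewer
import cv2
im=viewer.get_image("side");cv2.imwrite("pics/a.png",cv2.resize(im["pixels"][130:350,220:480,::-1],None,fx=2.5,fy=2.5))
s=sensors.read_state();print(s["clock"],s["position"],s["wrist_force"])
```

```text
4.05 [492.18488916  78.86790521  63.41550447] [-0.23857337  0.28996849  0.38724961]
```

View pics/a.png

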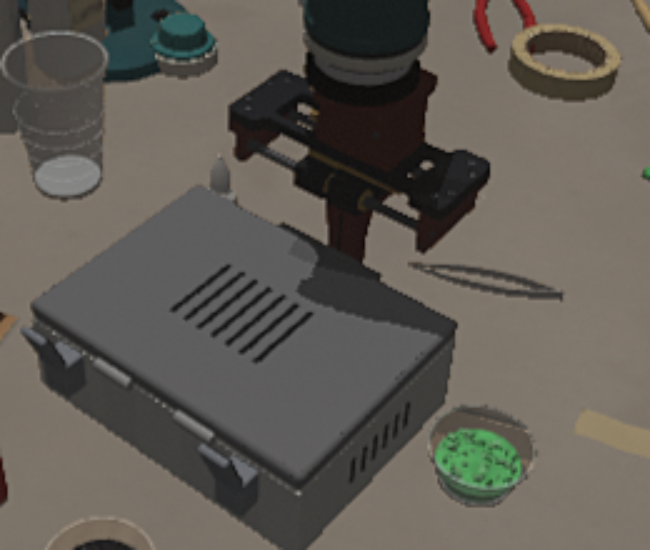

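The picture shows the closed fingers standing at the middle of the lip, at about (350,255) in the crop. They are clear of the tweezers and the bottle. I'll press in slowly now.

move_arm(steps=[[[1,3,0,0],[2,5,0,0],[2.5,7,0,0],[3,8.5,0,0],[3,8.5,0,0]]])

```text
clock: 4.68
position: [494.4, 86.2, 62.6]
orientation: [2.554, 1.828, -0.002]
wrist_force: [-0.4, -4.6, 1.8]
finger_gap: 0.003
grasp_force: 2.5
```

move_arm(steps=[[[0.4,1.2,0,0],[0.8,2.4,0,0],[0.8,2.4,3,0],[0.8,2.4,7,0],[1,2.9,11,0],[1,3,15,0],[1.2,3.5,20,0]]])

```text
clock: 5.55
position: [494.7, 87.6, 82.1]
orientation: [2.552, 1.828, -0.008]
wrist_force: [-0.6, -14.3, -3.0]
finger_gap: 0.007
grasp_force: 7.4
```

Run:
```python
from rig import sensors, viewer
import cv2
im=viewer.get_image("side");cv2.imwrite("pics/b.png",cv2.resize(im["pixels"][130:350,220:480,::-1],None,fx=2.5,fy=2.5))
s=sensors.read_state();print(s["clock"],s["position"],s["wrist_force"])
```

```text
5.6 [494.77957475  87.6236192   82.63775653] [ -2.51090892 -15.52957952   0.81933869]
```

View pics/b.png

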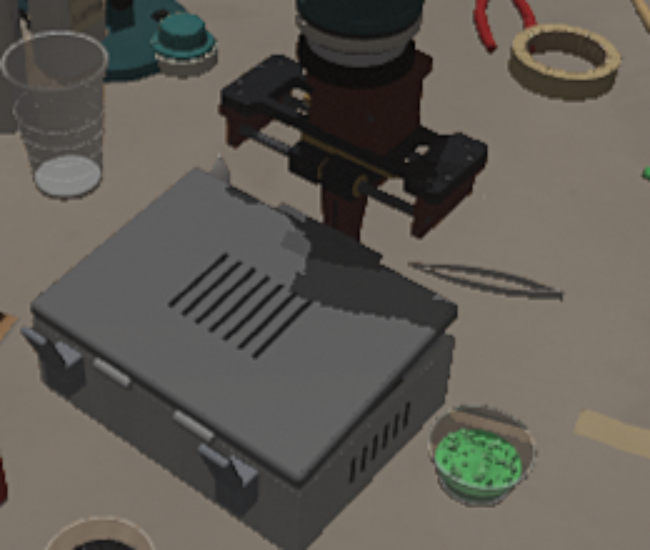

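The lid has risen about 18 mm at the lip and the finger face is holding it by friction. I'll keep following the arc.

move_arm(steps=[[[0.3,1,8,0],[0.8,2.3,16,0],[1.4,4,24,0],[2,6,32,0],[2.9,8.3,40,0],[3.8,11.2,48,0],[4.9,14.3,56,0],[6.1,17.9,64,0],[7.5,22,72,0],[9.1,26.6,80,0]]])

```text
clock: 6.85
position: [504.3, 114.6, 162.8]
orientation: [2.552, 1.827, -0.006]
wrist_force: [-1.2, -10.3, 3.4]
finger_gap: 0.005
grasp_force: 5.2
```

Run:
```python
from rig import sensors, viewer
import cv2
im=viewer.get_image("side");cv2.imwrite("pics/c.png",cv2.resize(im["pixels"][80:350,200:480,::-1],None,fx=2,fy=2))
s=sensors.read_state();print(s["clock"],s["position"],s["wrist_force"])
```

```text
6.9 [504.61900696 115.19859458 163.68775899] [-3.44890346 -9.97730971  7.13268518]
```

View pics/c.png

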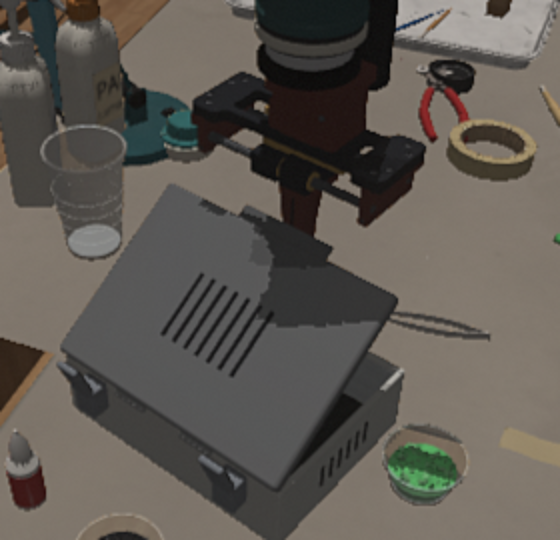

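move_arm(steps=[[[2.2,6.4,10,0],[4.8,14,20,0],[7.7,22.5,30,0],[11.1,32.4,38,0],[15.2,44.3,46,0],[20,58.6,52,0],[25,72.8,55,0],[29.2,85,55,0],[33.2,96.5,55,0],[37.7,109.7,55,0],[42,122,55,0]]])

```text
clock: 8.28
position: [547.1, 240.2, 217.3]
orientation: [-2.555, -1.827, 0.0]
wrist_force: [-0.7, -1.4, 1.2]
finger_gap: 0.002
grasp_force: 0.7
```

Run:
```python
from rig import sensors, viewer
import cv2
im=viewer.get_image("side");cv2.imwrite("pics/d.png",cv2.resize(im["pixels"][80:350,200:480,::-1],None,fx=2,fy=2))
s=sensors.read_state();print(s["clock"],s["position"],s["wrist_force"])
```

```text
8.325 [547.85002312 241.64236543 217.39856954] [0.98636932 0.83900649 0.17950842]
```

View pics/d.png

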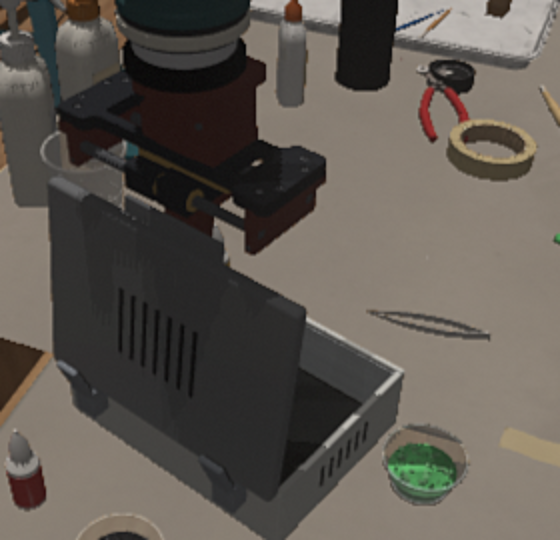

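The lid is at about 80 degrees and free of the wall. I'll push on through vertical and then ease it against the stop.

move_arm(steps=[[[3,9,0,0],[6,18,0,0],[9,27,0,0],[12,36,0,0],[15,44,0,0],[17,50,0,0],[19,55,0,0],[20,59,0,0],[21,62,0,0],[22,64,0,0]]])

```text
clock: 9.57
position: [569.0, 303.3, 217.7]
orientation: [-2.555, -1.828, -0.0]
wrist_force: [-0.4, -0.4, 0.0]
finger_gap: 0.004
grasp_force: 0.1
```

move_arm(steps=[[[0.6,1.8,0,0],[1.2,3.6,0,0],[1.8,5.4,0,0],[2.1,6.4,0,0],[2.1,6.4,0,0]]])

```text
clock: 10.2
position: [569.9, 305.9, 217.4]
orientation: [2.552, 1.825, -0.01]
wrist_force: [-2.2, -12.0, 4.8]
finger_gap: 0.01
grasp_force: 6.5
```

Run:
```python
from rig import sensors, viewer
import cv2
im=viewer.get_image("top");a=cv2.resize(im["pixels"][120:340,150:420,::-1],None,fx=1.4,fy=1.8)
im=viewer.get_image("side");b=cv2.resize(im["pixels"][80:350,180:480,::-1],(400,396))
import numpy as np
cv2.imwrite("pics/e.png",np.hstack([a,b]))
s=sensors.read_state();print(s["clock"],s["position"],s["wrist_force"])
```

```text
10.3 [569.91201549 305.87592455 217.43341571] [ -2.80253757 -11.23072796   3.81527918]
```

View pics/e.png

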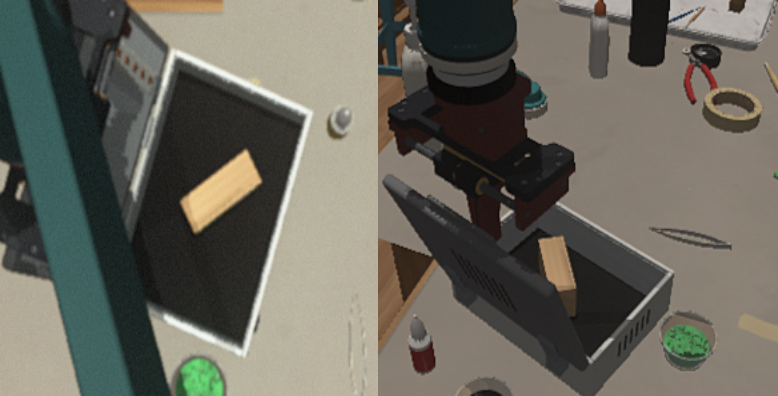

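The lid is against its stop at about 12 N. The block stands in the box with its top face at about (221,191) in the left crop. I'll back off and measure it.

move_arm(steps=[[[-6,-18,0,0],[-20,-57,0,0],[-36,-104,0,0],[-50,-146,0,0],[-62,-180,0,0],[-69,-199,0,0],[-69,-199,0,0]]])

```text
clock: 11.18
position: [501.9, 109.9, 217.8]
orientation: [-2.557, -1.825, -0.001]
wrist_force: [0.2, 0.5, -0.6]
finger_gap: 0.006
grasp_force: 0.0
```

Run:
```python
from rig import sensors, viewer,models
from h import *
s=sensors.read_state();print(s["clock"],s["position"],s["orientation"],s["wrist_force"])
pics=[]
for c in ("top","side","wrist"):
    im=viewer.get_image(c);pickle.dump(im,open(c+"1.pkl","wb"))
    cv2.imwrite(f"pics/{c}1.png",im["pixels"][:,:,::-1])
    print([(np.round(x["bbox"]).tolist(),round(x["confidence"],2)) for x in models.find_in(c,"mosaic_block")])
t=cv2.imread("pics/top1.png")[140:330,180:400];w=cv2.imread("pics/wrist1.png")
cv2.imwrite("pics/f.png",np.hstack([cv2.resize(t,(460,397)),cv2.resize(w,(340,397))]))
```

```text
11.175 [501.90400543 109.86817362 217.82671942] [-2.55691750e+00 -1.82483238e+00 -1.15934006e-03] [ 0.19659874  0.45414725 -0.58090716]
[([279.0, 224.0, 294.0, 250.0], 0.58)]
[([298.0, 242.0, 327.0, 298.0], 0.88)]
[([289.0, 82.0, 403.0, 184.0], 0.55), ([177.0, 0.0, 490.0, 23.0], 0.48)]
```

View pics/f.png

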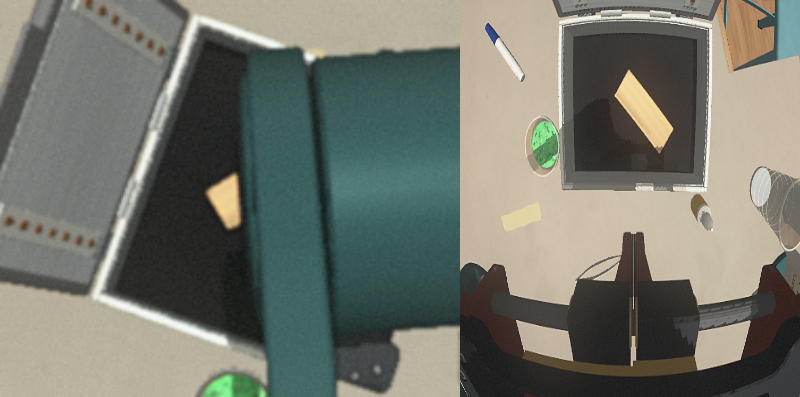

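```bash
cat >> h.py <<'E'
from scipy.spatial.transform import Rotation as Ro
def wback(im,uv,z,pos,ori):
    uv=np.atleast_2d(uv).astype(float);a=(uv-[im["cx"],im["cy"]])/im["fx"];r=np.linalg.norm(a,axis=1)[:,None]
    d=np.c_[a/r*np.sin(r),np.cos(r)]
    T=np.array(im["T_tool_cam"]);R=Ro.from_rotvec(ori).as_matrix()
    C=R@T[:3,3]+pos;d=d@(R@T[:3,:3]).T
    return C+d*((z-C[2])/d[:,2])[:,None]
E
python3 - <<'E'
from h import *
im=pickle.load(open("wrist1.pkl","rb"));pos=[501.904,109.868,217.827];ori=[-2.55692,-1.82483,-.00116]
px=im["pixels"];hsv=cv2.cvtColor(px,cv2.COLOR_RGB2HSV)
m=((hsv[...,2]>110)&(hsv[...,1]>70)&(hsv[...,0]<25)).astype(np.uint8);m[:75]=0;m[200:]=0;m[:,:260]=0;m[:,430:]=0
n,l,st,_=cv2.connectedComponentsWithStats(m);k=1+st[1:,4].argmax();print(st[k])
v,u=np.nonzero(l==k)
W=wback(im,np.c_[u,v],58,pos,ori)
r=cv2.minAreaRect(W[:,:2].astype(np.float32));print("wrist block",r,cv2.boxPoints(r).round().tolist())
# box inner floor/outer rim corners in crop coords -> wrist px
S=np.array([640/340,480/397])
rim=np.array([[558-460,22],[712-460,22],[707-460,190],[561-460,188]])*S
print("rim z70",wback(im,rim,70,pos,ori).round(1).tolist())
p=np.array([530,191,1.24]);print("exp",b2w(p,[[86,116,70],[86,-116,70],[-86,-116,70],[-86,116,70]]).round(1).tolist())
t=pickle.load(open("top1.pkl","rb"))
e=lambda x,y:back(t,(x/1.4+150,y/1.8+120),58).round(1)
print("top block",[e(*q) for q in((246,150),(262,182),(197,233),(181,203))])
w=np.array(r[0]);print("box frame",w2b(p,w))
E
```

```text
[ 291   84  111  101 4672]
wrist block ((542.8870849609375, 175.5381317138672), (34.5133171081543, 90.19011688232422), 30.96013069152832) [[505.0, 205.0], [551.0, 128.0], [581.0, 146.0], [534.0, 223.0]]
rim z70 [[450.8, 307.0, 70.0], [670.8, 232.3, 70.0], [614.0, 71.2, 70.0], [394.8, 148.9, 70.0]]
exp [[448.2, 310.0, 70.0], [667.6, 234.7, 70.0], [611.8, 72.0, 70.0], [392.4, 147.3, 70.0]]
top block [array([578.3, 148. ,  58. ]), array([549.6, 129.6,  58. ]), array([503.9, 204.2,  58. ]), array([530.6, 222.6,  58. ])]
box frame [-10.43791031 -17.21035613   0.        ]
```

The wrist and top cameras agree: the block is centred at (542,175.5), with its tiled face looking along (-.86,-.51). I'll line the fingers up on that side and lower them.

move_arm(steps=[[[-2,12,0,-10],[-4,25,0,-20],[-5,38,0,-30],[-5,38,0,-40],[-5,38,-30,-40],[-5,38,-75,-40],[-5,38,-120,-40],[-5,38,-143,-40],[-5,38,-150,-40],[-5,38,-150,-40]]])

```text
clock: 12.72
position: [497.3, 148.9, 67.6]
orientation: [-3.026, -0.844, 0.0]
wrist_force: [0.5, -0.2, -0.3]
finger_gap: 0.007
grasp_force: 0.0
```

move_arm(steps=[[[10,6,0,0],[19,11,0,0],[22.5,13.5,0,0],[26,15.5,0,0],[30,17.5,0,0],[33.5,20,0,0],[37,22,0,0],[41,24,0,0],[45,26.5,0,0],[49,29,0,0],[55,32.5,0,0],[61,36,0,0]]])

```text
clock: 14.22
position: [558.6, 184.8, 67.6]
orientation: [-3.026, -0.843, -0.0]
wrist_force: [-0.7, -0.1, 0.6]
finger_gap: 0.005
grasp_force: 0.7
```

Run:
```python
from rig import sensors, viewer
import cv2,numpy as np
im=viewer.get_image("side");b=cv2.resize(im["pixels"][80:350,180:480,::-1],(400,396))
im=viewer.get_image("wrist");a=cv2.resize(im["pixels"][:,:,::-1],(400,396))
cv2.imwrite("pics/g.png",np.hstack([a,b]))
s=sensors.read_state();print(s["clock"],s["position"],s["wrist_force"])
```

```text
14.325 [559.40237363 185.07668481  67.7345906 ] [ 1.21322222 -0.21324571  0.04323868]
```

View pics/g.png

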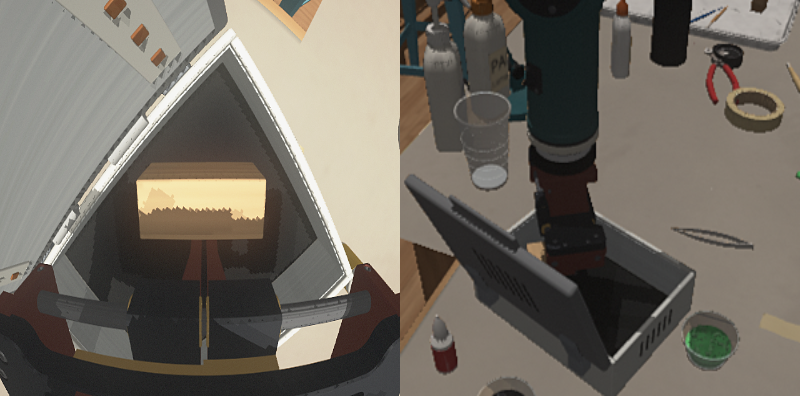

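Run:
```python
from h import *
from rig import viewer,sensors
s=sensors.read_state();im=viewer.get_image("wrist");pos=s["position"];ori=s["orientation"]
S=np.array([640/400,480/396]);n=np.array([.86,.51]);l=np.array([.51,-.86])
for z in (58,64,68):
  W=wback(im,np.array([[202,240],[202,180],[202,163],[138,240],[267,240],[136,180],[267,180]])*S,z,pos,ori)[:,:2]-pos[:2]
  print(z,[( (w@n).round(1),(w@l).round(1)) for w in W])
cv2.imwrite("pics/h.png",cv2.resize(im["pixels"][170:320,190:450,::-1],None,fx=3,fy=3))
```

```text
58 [(np.float64(11.6), np.float64(-1.0)), (np.float64(45.1), np.float64(-1.2)), (np.float64(53.9), np.float64(-1.2)), (np.float64(10.5), np.float64(-48.1)), (np.float64(11.4), np.float64(46.8)), (np.float64(45.0), np.float64(-46.6)), (np.float64(45.7), np.float64(43.3))]
64 [(np.float64(14.5), np.float64(-1.0)), (np.float64(46.7), np.float64(-1.1)), (np.float64(55.1), np.float64(-1.2)), (np.float64(13.5), np.float64(-46.2)), (np.float64(14.2), np.float64(44.9)), (np.float64(46.5), np.float64(-44.7)), (np.float64(47.2), np.float64(41.6))]
68 [(np.float64(16.4), np.float64(-0.9)), (np.float64(47.7), np.float64(-1.1)), (np.float64(55.9), np.float64(-1.2)), (np.float64(15.4), np.float64(-45.0)), (np.float64(16.2), np.float64(43.6)), (np.float64(47.6), np.float64(-43.5)), (np.float64(48.2), np.float64(40.4))]
```

View pics/h.png

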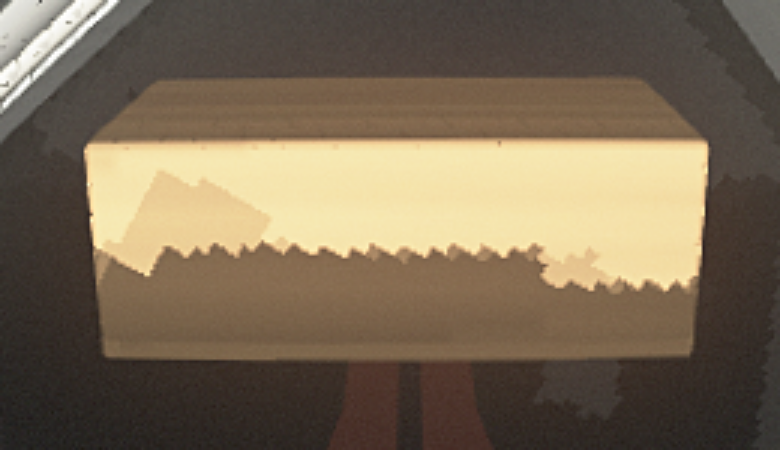

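The block slid across the mat without tipping: it still stands upright, about 50 mm further in, and has no room left to lie down. I'll reach behind it, drag it back with a low push, then tip it with a lifting push near the top.

move_arm(steps=[[[-9,-5,0,0],[-9,-5,30,8],[-9,-5,78,18],[10,6,90,28],[35,20,90,36],[58,34,90,40],[58,34,70,40],[58,34,30,40],[58,34,18,40],[58,34,6,40],[58,34,-8,40],[58,34,-15,40]]])

```text
clock: 15.88
position: [616.1, 218.5, 52.3]
orientation: [-2.555, -1.828, 0.0]
wrist_force: [-0.2, 0.3, -0.1]
finger_gap: 0.005
grasp_force: 0.0
```

Run:
```python
from h import *
from rig import viewer,sensors
s=sensors.read_state();print(s["clock"],s["position"],s["wrist_force"])
im=viewer.get_image("side");a=cv2.resize(im["pixels"][150:350,200:450,::-1],(420,336))
im=viewer.get_image("wrist");b=cv2.resize(im["pixels"][:,:,::-1],(380,336))
cv2.imwrite("pics/i.png",np.hstack([a,b]))
```

```text
15.875 [616.06451896 218.47317539  52.25807603] [-0.24168889  0.32342175 -0.13691673]
```

move_arm(steps=[[[-4,-2.5,0,0],[-9,-5,0,0],[-13.5,-8,0,0],[-18,-10.5,0,0],[-23,-13.5,0,0],[-27.5,-16.5,0,0],[-32,-19,0,0],[-37,-22,0,0],[-41.5,-24.5,0,0],[-46,-27,0,0],[-51,-30,0,0],[-54,-32,0,0]]])

```text
clock: 17.48
position: [561.6, 186.3, 52.6]
orientation: [-2.555, -1.827, 0.001]
wrist_force: [2.3, 1.5, 1.3]
finger_gap: 0.004
grasp_force: 0.9
```

move_arm(steps=[[[7,4,0,0],[7,4,50,0],[7,4,100,0],[-15,-20,150,0],[-40,-50,165,0],[-60,-76,165,0],[-60,-76,165,0]]])

```text
clock: 18.35
position: [500.6, 109.5, 217.7]
orientation: [-2.556, -1.825, 0.002]
wrist_force: [1.3, 0.0, 0.2]
finger_gap: 0.005
grasp_force: 0.0
```

```bash
cat > blk.py <<'E'
from h import *
from rig import viewer,sensors,models
s=sensors.read_state();pos,ori=s["position"],s["orientation"];print(s["clock"],pos,s["wrist_force"])
im=viewer.get_image("wrist");print("wristbox",[(np.round(x["bbox"]),round(x["confidence"],2)) for x in models.find_in("wrist","mosaic_block")])
px=im["pixels"];hsv=cv2.cvtColor(px,cv2.COLOR_RGB2HSV)
m=((hsv[...,2]>90)&(hsv[...,1]>70)&(hsv[...,0]<25)).astype(np.uint8);m[:40]=0;m[260:]=0;m[:,:210]=0;m[:,450:]=0
n,l,st,_=cv2.connectedComponentsWithStats(m)
for k in 1+np.argsort(-st[1:,4])[:3]:
    if st[k,4]<150: continue
    v,u=np.nonzero(l==k)
    for z in (58,44):
        W=wback(im,np.c_[u,v],z,pos,ori)
        r=cv2.minAreaRect(W[:,:2].astype(np.float32));print(st[k],z,np.round(r[0],1),np.round(r[1],1),round(r[2],1),cv2.boxPoints(r).round().tolist(),"box",w2b(np.array([532,190,1.24]),np.array(r[0])).round(1))
    print("rgb",px[v,u].mean(0).round())
pickle.dump(im,open("w_last.pkl","wb"))
E
python3 blk.py
```

```text
18.35 [500.57200345 109.46683667 217.71629314] [1.30208344 0.04728779 0.16540367]
wristbox [(array([284.,  84., 394., 192.]), 0.77), (array([175.,   0., 490., 230.]), 0.42)]
[ 284   85  106  108 4727] 58 [532.9 174.2] [34.8 90.2] 24.5 [[498.0, 208.0], [536.0, 126.0], [567.0, 140.0], [530.0, 222.0]] box [-14.7  -6.    0. ]
[ 284   85  106  108 4727] 44 [533.1 173.5] [36.4 94.4] 24.5 [[497.0, 209.0], [536.0, 123.0], [569.0, 138.0], [530.0, 224.0]] box [-15.2  -6.4   0. ]
rgb [229. 200. 146.]
[437 232  13  28 260] 58 [592.6  58. ] [25.4 11.3] 77.1 [[584.0, 47.0], [595.0, 44.0], [601.0, 69.0], [590.0, 72.0]] box [-105.2 -100.2    0. ]
[437 232  13  28 260] 44 [595.6  51.9] [26.5 11.8] 77.1 [[587.0, 40.0], [598.0, 38.0], [604.0, 63.0], [593.0, 66.0]] box [-110. -105.    0.]
rgb [115.  98.  65.]
```

The block is standing again at (533,174), with the push direction at 24.5 degrees. I'll descend on the tiled side.

move_arm(steps=[[[-2,16,0,-10],[-4,32,0,-20],[-5,47.5,0,-30],[-5,47.5,0,-40],[-5,47.5,-30,-46],[-5,47.5,-75,-46],[-5,47.5,-120,-46],[-5,47.5,-148,-46],[-5,47.5,-153.5,-46],[-1,49.5,-153.5,-46],[2.5,51,-153.5,-46],[4,51.7,-153.5,-46]]])

```text
clock: 19.95
position: [507.1, 162.5, 65.2]
orientation: [3.066, 0.684, 0.003]
wrist_force: [-0.9, 0.1, 1.3]
finger_gap: 0.009
grasp_force: 0.8
```

move_arm(steps=[[[2,1,1,0],[4.5,2,5,0],[7.3,3.3,8.5,0],[10,4.6,11,0],[12.7,5.8,12.5,0],[16.4,7.5,13.5,0],[20,9.1,13.5,0],[23.7,10.8,13.5,0],[27.3,12.5,13.5,0],[31,14,13.5,0]]])

```text
clock: 21.2
position: [537.3, 176.3, 77.5]
orientation: [-3.066, -0.684, 0.0]
wrist_force: [0.2, 0.3, 0.6]
finger_gap: 0.005
grasp_force: 0.0
```

```bash
cat > blk2.py <<'E'
# wrist view, arm close: extent of wood in tool-forward direction and its colour spread (tiles vs plain wood)
from h import *
from rig import viewer,sensors,models
s=sensors.read_state();pos,ori=s["position"],s["orientation"];print(s["clock"],pos,s["wrist_force"])
im=viewer.get_image("wrist");px=im["pixels"];b=models.find_in("wrist","mosaic_block");print([(np.round(x["bbox"]),round(x["confidence"],2)) for x in b])
R=Ro.from_rotvec(ori).as_matrix()
hsv=cv2.cvtColor(px,cv2.COLOR_RGB2HSV)
x=320
for y in range(100,300,6): print(y,px[y-1:y+2,x-40:x+40:10].mean(0).round().astype(int)[::3].tolist(), (wback(im,[[x,y]],58,pos,ori)[0]-pos)@R[:,0])
E
python3 blk2.py
python3 - <<'E'
from rig import models,viewer
for c in("side","top"):
    viewer.get_image(c);print(c,[(x["bbox"],x["confidence"]) for x in models.find_in(c,"mosaic_block")])
E
```

```text
21.2 [537.29285481 176.33545165  77.52113617] [0.15403353 0.32290999 0.61377503]
[(array([232., 160., 424., 262.]), 0.94)]
100 [[66, 64, 61], [60, 59, 55], [59, 59, 57]] 94.47177568069884
106 [[65, 63, 60], [59, 59, 54], [61, 58, 54]] 91.87785873847312
112 [[65, 63, 60], [64, 63, 59], [59, 58, 55]] 89.28811284570187
118 [[65, 64, 61], [63, 63, 58], [63, 62, 60]] 86.70118049062724
124 [[66, 65, 61], [63, 60, 58], [65, 62, 59]] 84.11571004115679
130 [[64, 63, 59], [67, 66, 61], [67, 64, 59]] 81.53035291610787
136 [[67, 65, 61], [68, 66, 62], [71, 70, 65]] 78.94376076999518
142 [[68, 67, 63], [72, 71, 65], [72, 69, 65]] 76.35458267886197
148 [[72, 69, 63], [74, 71, 66], [78, 76, 71]] 73.76146231466512
154 [[77, 74, 68], [78, 78, 70], [79, 77, 71]] 71.1630350956379
160 [[91, 84, 74], [98, 90, 79], [94, 89, 79]] 68.5579252998678
166 [[132, 113, 89], [135, 116, 91], [127, 112, 90]] 65.94474312904828
172 [[239, 214, 158], [240, 216, 160], [239, 215, 160]] 63.32208170897739
178 [[242, 243, 240], [248, 247, 247], [243, 243, 239]] 60.6885140128869
184 [[245, 246, 244], [246, 246, 246], [246, 2
[... 729 characters left out ...]
 112], [116, 163, 118]] 30.560992333801913
250 [[104, 154, 109], [107, 156, 112], [110, 158, 114]] 27.673171868884754
256 [[116, 100, 78], [117, 103, 81], [120, 106, 87]] 24.752418008796944
262 [[80, 74, 60], [89, 81, 65], [97, 88, 72]] 21.796614472813932
268 [[52, 53, 45], [54, 56, 49], [56, 58, 52]] 18.80355686557799
274 [[49, 50, 44], [51, 53, 44], [55, 55, 52]] 15.770945503626915
280 [[43, 45, 40], [55, 50, 44], [62, 54, 48]] 12.696377692967044
286 [[41, 42, 37], [65, 50, 43], [69, 56, 49]] 9.577339400019637
292 [[42, 43, 38], [65, 49, 43], [65, 49, 42]] 6.4111962518178345
298 [[36, 35, 33], [65, 47, 39], [63, 46, 39]] 3.1951837940195507
side [([281.8, 249.1, 308.1, 273.8], 0.52)]
top []
```

The tiles now face the camera, so the block has tipped. I'll retreat and check that it lies flat and the lid is still open.

move_arm(steps=[[[-9,-4,10,0],[-12,-5,50,10],[-14,-20,100,20],[-22,-40,140,30],[-30,-55,140,40],[-35,-66,140,46],[-35,-66,140,46],[-35,-66,140,46]]])

```text
clock: 22.5
position: [501.9, 110.4, 217.9]
orientation: [-2.557, -1.825, -0.001]
wrist_force: [-0.3, -0.0, -1.0]
finger_gap: 0.006
grasp_force: 0.0
```

Run:
```python
from h import *
from rig import viewer,sensors,models
s=sensors.read_state();pos,ori=s["position"],s["orientation"];print(s["clock"],pos,s["wrist_force"])
im=viewer.get_image("wrist");px=im["pixels"];b=models.find_in("wrist","mosaic_block");print([(np.round(x["bbox"]),round(x["confidence"],2)) for x in b])
x0,y0,x1,y1=[int(v) for v in b[0]["bbox"]]
m=np.zeros(px.shape[:2],np.uint8);m[y0-8:y1+9,x0-8:x1+9]=(px[y0-8:y1+9,x0-8:x1+9].max(2)>120)
n,l,st,_=cv2.connectedComponentsWithStats(m);k=1+st[1:,4].argmax();v,u=np.nonzero(l==k)
for z in (44,):
    W=wback(im,np.c_[u,v],z,pos,ori);r=cv2.minAreaRect(W[:,:2].astype(np.float32))
    print(z,st[k],r,w2b(np.array([532,190,1.24]),np.array(r[0])))
    for c in cv2.boxPoints(r): print("corner",w2b(np.array([532,190,1.24]),c).round(1))
# lid: edges in the side view vs. the picture taken when held on the stop
a=cv2.imread("pics/g.png")[:,400:];sd=viewer.get_image("side")["pixels"];bb=cv2.resize(sd[80:350,180:480,::-1],(400,396))
L=slice(170,360),slice(0,210)
dif=cv2.absdiff(a[L],bb[L]).max(2);print("lid region diff: mean",dif.mean(),"frac>40",(dif>40).mean())
# bystanders
for c in("side","top"):
    if c=="top": viewer.get_image(c)
    for o in("chip_cup","ink_bottle","red_bottle","dark_cup","tweezers"):
        q=models.find_in(c,o);print(c,o,[np.round(x["bbox"]).tolist() for x in q[:1]])
```

```text
22.5 [501.94343669 110.39765885 217.8949454 ] [-0.31481266 -0.04111587 -0.979853  ]
[(array([318.,  46., 434., 163.]), 0.7), (array([435., 232., 478., 275.]), 0.69)]
44 [ 318   48  112  114 5943] ((573.79541015625, 192.9583282470703), (48.48830795288086, 90.23374938964844), 24.484731674194336) [ 16.37293345 -38.56857615   0.        ]
corner [32.5 10.1  0. ]
corner [-33.1 -52.    0. ]
corner [  0.3 -87.2   0. ]
corner [ 65.8 -25.2   0. ]
lid region diff: mean 12.46170426065163 frac>40 0.0831328320802005
side chip_cup [[390.0, 288.0, 432.0, 334.0]]
side ink_bottle [[386.0, 237.0, 444.0, 250.0]]
side red_bottle [[301.0, 190.0, 313.0, 218.0]]
side dark_cup [[238.0, 341.0, 282.0, 380.0]]
side tweezers [[398.0, 237.0, 445.0, 252.0]]
top chip_cup [[271.0, 314.0, 309.0, 362.0]]
top ink_bottle []
top red_bottle []
top dark_cup []
top tweezers [[398.0, 312.0, 410.0, 349.0]]
```

Run:
```python
from h import *
from rig import viewer
e=cv2.imread("pics/e.png")[:,378:];sd=viewer.get_image("side")["pixels"];n=cv2.resize(sd[80:350,180:480,::-1],(400,396))
for nm,(y,x,h,w) in {"topleft":(165,2,45,40),"right":(270,150,60,60),"slots":(235,60,60,90)}.items():
    g=[cv2.Canny(cv2.cvtColor(i,cv2.COLOR_BGR2GRAY),40,100).astype(np.float32) for i in(e,n)]
    g=[cv2.GaussianBlur(i,(0,0),1) for i in g]
    T=g[0][y:y+h,x:x+w];y0,x0=max(0,y-15),max(0,x-15)
    r=cv2.matchTemplate(g[1][y0:y+h+15,x0:x+w+15],T,cv2.TM_CCOEFF_NORMED);_,v,_,l=cv2.minMaxLoc(r)
    print(nm,v,"shift",l[0]-(x-x0),l[1]-(y-y0))
im=viewer.get_image("side");p=[532,190,1.24]
for th in(1.80,1.86,1.92):
    c,s=np.cos(th),np.sin(th);print(th,[((proj(im,b2w(p,[86-172*c,Y,71+172*s]))[0]-[180,80])*[400/300,396/270]).round(1) for Y in(-116,116)])
```

```text
topleft 0.915544331073761 shift 0 0
right 0.2299189567565918 shift -6 -6
slots 0.39361435174942017 shift 0 0
1.8 [array([ 23. , 156.1]), array([194. , 265.1])]
1.86 [array([ 16. , 163.1]), array([186.9, 274.1])]
1.92 [array([  9.2, 170.6]), array([179.9, 283.7])]
```

```bash
python3 -c "
from rig import ticket
print(ticket.job_done())"
```

```text
the job is handed in; nothing more can be done
None
```

I handed the job in at about 23 s: by the last camera check the lid rests against its rear stop and the block lies flat in the box, tiled face up; chip cup, dark cup and tweezers showed no visible shift, both bottles went unconfirmed, and no verdict came back.

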